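# Set the pinning jig and hold a bun foot down in its sprung ring

### The arm

A 7-joint arm with a two-finger parallel gripper is mounted at the origin on the work surface. World frame = base frame: x ahead of the robot, y to its left, z up, the work surface at z = 0. Lengths are in m, angles in rad, forces in N, time in s.
With the tool pointing down it reaches from about 0.4 to 0.85 m from the base axis. Payload 10.4 kg.
Tool frame: the origin (TCP) lies midway between the tips of the shut fingers; the grasp point (between the pads) lies 19 mm behind it; y points along the fingers, x is the direction in which the jaws open and shut, and the axes are right-handed (so a half turn about y gives the same grasp; the last joint's range is limited). The gripper opens to 87 mm and grips with 3 to 60 N. Pads are 19 mm wide; open, the fingers measure 117 mm over their backs; the gripper's body (75 mm by 190 mm) begins 51 mm behind the grasp point.
Start: joints at [1.237, 0.332, -0.065, 1.46, 0.022, 1.35, -0.088], TCP at [0.191, -0.595, 0.193] pointing down, gripper open.
Joint ranges: [-2.6, 2.6], [-0.5, 2.12], [-1.47, 1.34], [0.16, 2.42], [-1.27, 4.41], [0.06, 2.06], [-2.6, 2.6]. Speed limits (rad/s): [2.22, 2.22, 2.79, 2.79, 3.14, 3.14, 3.14].

### API

Orientations are given as a unit quaternion [x, y, z, w].
In Python, from bench import * gives the robot as it stands.
- The arm moves only by the tool jog_arm, never from a script. Its argument "commands" is a list of rows, each an object with "translation": the shift along the world's x, y, z in mm, a list of three; "twist": the turn about the world's z in rad. A call has 1 to 20 rows; each row shifts and turns the commanded pose from where the row before left it; what a row does not reach is not made up. A row lasts 1/10 s, in which the tool goes at most 50 mm and 8.59 degrees, less where a joint would pass 70% of its speed; a pose out of reach is approached as far as the arm can. A call is refused whole if a number of a shift passes 50 or a number of a turn 0.15, either way. A call with a gripper value outside its range is refused whole. "grip" is the closure, from 0 (fully open) to 1 (shut), set as the call begins (left out, the last holds). The fingers move at their own pace and stop on an object; "grip_force" is the grip in N (left out, the last holds). Time passes only in rows, so rows that do not move let the fingers close. It gives the time, the measured TCP pose, the force and the opening at its end, in the units of the state.
- read_state(): the state, without advancing time (a new reading comes with each control period).
- camera(name): name is "scene" or "top"; returns a dict with "img" (420x560x3 uint8, red, green, blue), "fx", "fy", "cx", "cy" (pixels), "cam_to_world" (4x4, takes a point from camera to world coordinates). Camera axes: x right, y down, z forward; pixel columns grow to the right and rows downward; lengths in m; the calibration is good to about 2 mm. A picture is of the moment at which its call begins. There is no depth.
- close_job(): hands the job in, once; it reports no verdict.
The state is a dict: "time": time; "joint_positions": joint angles; "joint_vel": joint speeds; "joint_torque": joint torques, N m; "ee_pos": TCP position; "eef_rot": TCP orientation; "ft_force": force on the tool from outside, world axes, zero at the start; "torque": the same for the moment, N m; "width": finger opening in m.
Only numpy, scipy, OpenCV 4.12 (cv2) and the standard library are available. Lean on these libraries where they do the work, as an engineer would, in place of code of your own. Each camera call takes 0.05 s, during which the arm holds its last target.

### The job

Wind the jig's handwheel clockwise until the carriage's pointer lines up with the index pointer clamped on the bed. Then take the round bun foot by its spigot, seat it upright, spigot up, in the carriage's sprung ring, and push it down until the ring is well past half of its travel; finish while still gripping the foot and holding it down there, so that I can slip in the locking pin. Leave the tapered foot, the screw jar and the mallet where they are.

Things in the scene. Friction and masses are not known exactly. Their poses are not given: they have to be found in the camera images.
- wheel (a joint): Handwheel angle in rad, 0 at the start, grows as the wheel turns clockwise seen from above (limit 3.75). Each radian moves the carriage 22 mm towards the wheel (rack and pinion); turning back moves it away again. The wheel needs about 0.1 N m and stays where it is left. The index always calls for 1.6 to 3.2 rad.
- wheel_grip (a point): On the wheel's vertical axis, at the height to grip it: 76 mm above the bench. The wheel is flat and horizontal: a steel rim 116 mm across with four thin spokes, rim top 56 mm above the bench; across its middle stands a dark wooden grip bar 66 mm long, 16 mm thick, from 52 to 96 mm above the bench. The point turns with the wheel: x along the bar, y across its thickness, z up.
- pointer (a point): Tip of the small bright pointer (5 mm wide, reaching 19 mm out from the carriage over the dark bed, pointing to jig +x) on the edge of the grey carriage, 42 mm above the bench. Axes are the jig's: x across the bed (away from the robot if the jig is square to it), y along the bed from the wheel to the carriage, z up. It moves towards -y as the wheel is wound clockwise.
- mark (a point): Tip of the fixed bright index pointer (5 mm wide, 20 mm long, pointing to jig -x) on a dark block clamped on the +x side of the bed, 42 mm above the bench; axes are the jig's. It lies 35 to 70 mm from the pointer, towards the wheel, at the start. Lined up means the same y; the two tips then face each other 3 mm apart.
- ring_top (a point): Centre of the mouth of the sprung ring on the carriage, on the ring's top face: 84 mm above the bench when up. Flat steel ring, outside 76 mm, hole 48 mm, 8 mm thick, open below it for 45 mm from its top face, on a coil spring. Moves with the carriage and with the ring; z up.
- ring (a joint): How far the ring is pressed down, m: 0 up, 0.020 at its bottom stop. The spring takes about 3 N to start, 7 N at half travel and 11 N at the bottom, and pushes the ring back up when released.
- bun_foot_mid (a point): Centre of the bun foot, half-way up its axis, 46 mm above its underside. Pale turned wood, 92 mm tall, about 90 g, standing on the bench, spigot up: flat underside 34 mm across, round belly 60 mm across at 27 mm height, narrowing to a shoulder at 50 mm, then a straight spigot 22 mm thick from 50 to 92 mm. Sitting in the ring, its underside lies about 10 mm below the ring's top face. z points up along its axis.
- taper_foot_mid (a point): Centre of the tapered foot, a bystander: pale wood cone, 30 mm across below, 48 mm above, with a thin 16 mm spigot, 115 mm tall. Stands on the bench near the bun foot; leave alone.
- screw_jar_mid (a point): Centre of a glass jar with a steel lid, 64 mm across, 75 mm tall, beyond the jig: a bystander.
- mallet: Mallet, 260 mm long, lying on the bench beyond the work: a bystander. Origin on the bench under its middle.

How it is judged:
On the way, in this order (a step that is already met when the one before it is completed fails the run):
1. the carriage's pointer is wound to the index (y of pointer in the frame of mark between -0.004 and 0.004 m and velocity of joint wheel between -0.1 and 0.1 rad/s), for 0.3 s.
2. the bun foot is lifted off the bench, the carriage still at the index (y of pointer in the frame of mark between -0.004 and 0.004 m and height (world z) of bun_foot_mid above 0.075 m), for 0.1 s.
3. the bun foot, gripped, is pressed down in the sprung ring past half travel (y of pointer in the frame of mark between -0.004 and 0.004 m and horizontal distance between bun_foot_mid and ring_top below 0.006 m and z of bun_foot_mid in the frame of ring_top below 0.042 m and angle between bun_foot_mid's own z axis and vertical below 0.17 rad and value of joint ring above 0.01 m and contact force between bun_foot and ring above 4 N and contact force between the fingers and bun_foot above 2 N and contact force between each of the arm, the fingers and ring below 1 N), for 0.3 s.
At the end, for the whole second after the job is handed in: Pointer within 4 mm of the index; bun foot in the ring (axis within 6 mm, centre under 42 mm above the ring top, tilt under 10 degrees); ring down over 10 of 20 mm, pushed by the foot (over 4 N), not by the robot itself; fingers still on the foot with over 2 N (all of step 3); the arm keeps its last pose, push and grip.
It fails at once if tapered foot moved more than 30 mm (distance of taper_foot_mid from where it was at the start of the episode above 0.03 m).
It fails at once if screw jar moved more than 30 mm (distance of screw_jar_mid from where it was at the start of the episode above 0.03 m).
It fails at once if mallet moved more than 30 mm (distance of mallet from where it was at the start of the episode above 0.03 m).
It also fails if it takes over 72 s, if anything falls off the work surface, if the arm or the gripper's body presses on something with over 40 N, if the wrist force passes 120 N, or if a joint passes its speed limit or range.

## Working session

There is one attempt and no reset: what is moved stays moved. The work goes in short steps, Python scripts to look and compute and a tool call to move; the robot and the scene stay as the last step left them, time stands still between calls to the robot, and variables do not carry over. Pictures are saved under pics/ and viewed, and the job is handed in when it is done.

Besides the shell and the picture viewer there is one more tool, called after "Call:" as name([rows], argument=value, ...), one row to a line, values as JSON. jog_arm: Moves the arm, as the interface text tells. Its arguments: {"type":"object","properties":{"commands":{"type":"array"},"grip":{"type":"number"},"grip_force":{"type":"number"}},"required":["commands"]}

```bash
mkdir -p pics; cat > h.py <<'E'
from bench import *
import numpy as np, cv2
def snap(n,f,crop=None,s=1):
    c=camera(n); im=c["img"][:,:,::-1].copy()
    np.savez("pics/"+f+".npz",img=c["img"],K=[c["fx"],c["fy"],c["cx"],c["cy"]],T=c["cam_to_world"])
    save(im,f,crop,s); return c
def save(im,f,crop=None,s=1):
    if crop: x0,y0,x1,y1=crop; im=im[y0:y1,x0:x1]
    im=cv2.resize(im,None,fx=s,fy=s,interpolation=cv2.INTER_CUBIC)
    cv2.imwrite("pics/"+f+".png",im)
def load(f):
    return np.load("pics/"+f+".npz")
def p2w(d,u,v,z):
    fx,fy,cx,cy=d["K"];T=np.array(d["T"])
    r=T[:3,:3]@np.array([(u-cx)/fx,(v-cy)/fy,1]);o=T[:3,3]
    return o+r*(z-o[2])/r[2]
def w2p(d,p):
    fx,fy,cx,cy=d["K"];T=np.array(d["T"])
    q=T[:3,:3].T@(np.array(p)-T[:3,3]); return q[0]/q[2]*fx+cx,q[1]/q[2]*fy+cy
E
python3 - <<'E'
from h import *
s=read_state()
for k in s: print(k,np.round(s[k],3))
for n in("scene","top"):
    c=snap(n,n+"0"); print(np.round(c["cam_to_world"],3),c["fx"],c["cx"],c["cy"])
E
```

```text
time 0.0
joint_positions [ 1.237  0.333 -0.065  1.461  0.022  1.35  -0.088]
joint_vel [ 0.002 -0.002  0.    -0.    -0.001  0.001 -0.   ]
joint_torque [-0.0000e+00 -6.2326e+01  2.5000e-02 -3.8991e+01 -6.1000e-02  3.9000e-02
  0.0000e+00]
ee_pos [ 0.191 -0.595  0.192]
eef_rot [-0.571  0.417 -0.416  0.572]
ft_force [ 0.373  0.069 -0.287]
torque [-0.011  0.002 -0.012]
width 0.087
[[ 0.591  0.612 -0.526  1.047]
 [ 0.807 -0.447  0.386 -0.282]
 [ 0.002 -0.652 -0.758  0.725]
 [ 0.     0.     0.     1.   ]] 478.65826274826543 275.8955195579659 210.10210404128964
[[ 0.011 -0.987  0.159  0.457]
 [-1.    -0.007  0.028  0.019]
 [-0.027 -0.159 -0.987  0.96 ]
 [ 0.     0.     0.     1.   ]] 399.3010186174382 274.42572015555453 208.82754024220145
```

View pics/scene0.png

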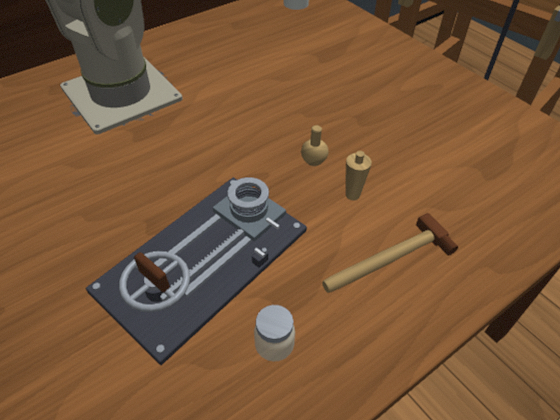

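View pics/top0.png

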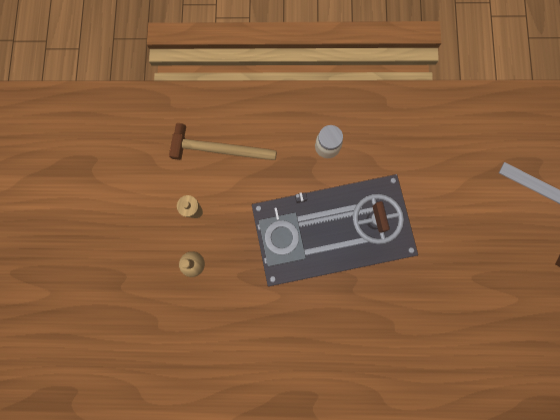

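```bash
python3 - <<'E'
from h import *
t=load("top0")["img"][:,:,::-1]; s=load("scene0")["img"][:,:,::-1]
save(t,"t_jig",(240,165,430,295),4.2); save(t,"t_feet",(160,185,230,285),6); save(s,"s_jig",(80,170,320,360),3.3); save(s,"s_feet",(290,110,390,210),6)
E
```

```text
(no output)
```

View pics/t_jig.png

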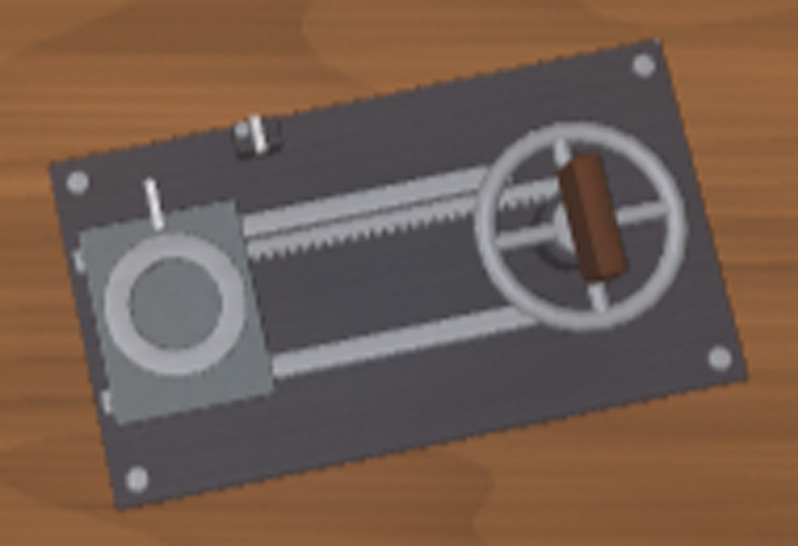

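View pics/t_feet.png

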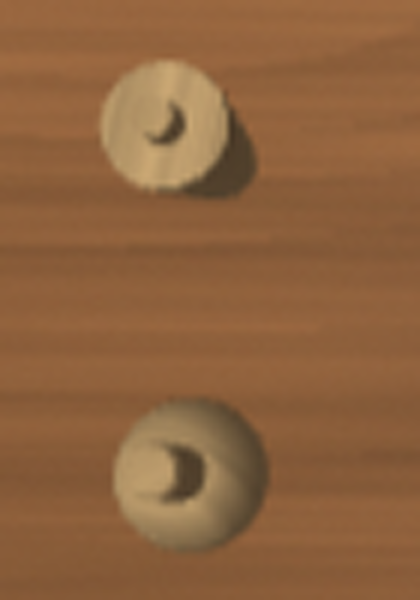

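View pics/s_jig.png

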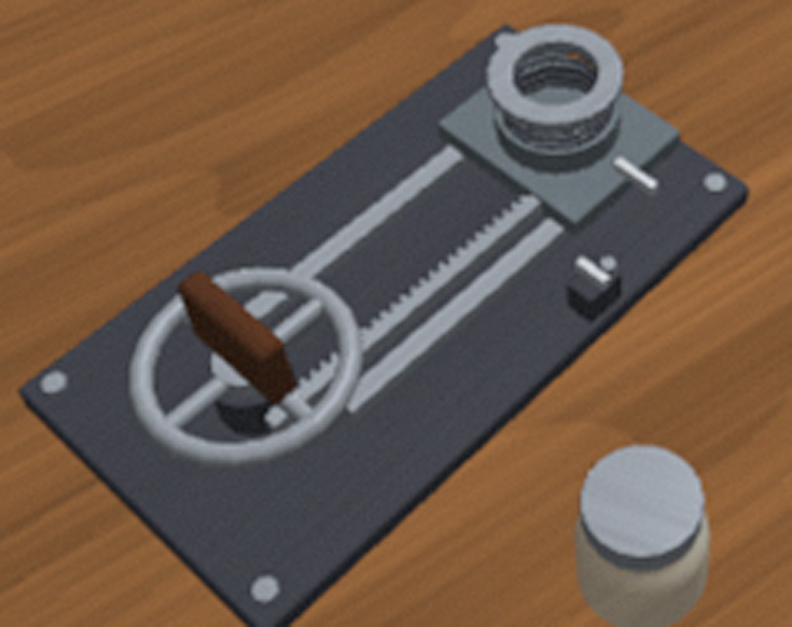

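View pics/s_feet.png

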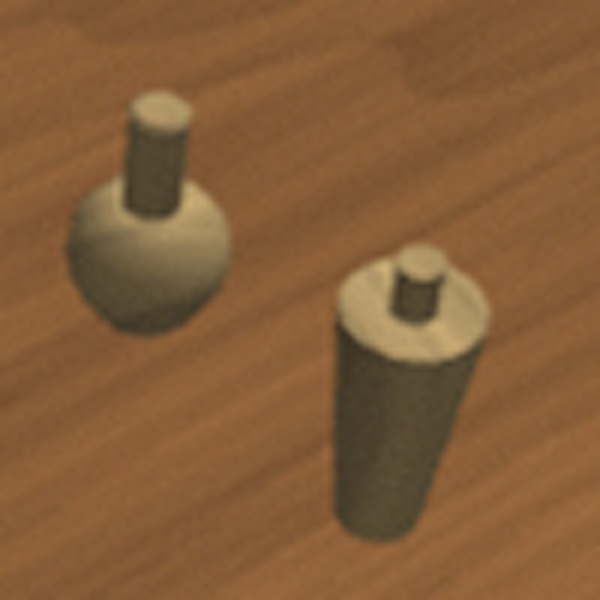

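```bash
python3 - <<'E'
from h import *
t=load("top0"); s=load("scene0")
T=lambda x,y,z,k=4.2,o=(240,165):p2w(t,o[0]+x/k-.0,o[1]+y/k,z)
S=lambda x,y,z,k=3.3,o=(80,170):p2w(s,o[0]+x/k,o[1]+y/k,z)
pr=lambda n,p:print(n,np.round(p,4))
pr("wheel T",T(580.5,226,.052)); pr("wheel S",S(247,365,.052))
for p in((78,182),(644,66),(137,480),(720,358)): pr("screw",T(*p,.02))
for p in((714,182),(54,381),(264,588)): pr("screwS",S(*p,.02))
pr("ptr T",T(150,180,.042)); pr("ptrS",S(656,187,.042))
pr("ptr base T",T(158,228,.042))
pr("mark T",T(263,153,.042)); pr("markS",S(580,260,.042)); pr("mark other",T(253,116,.042))
pr("ring T",T(174,305,.084)); pr("ringS",S(555,76,.084))
pr("bun T",T(190.5,474,.027,6,(160,185)));pr("bunS",S(149,253,.027,6,(290,110)))
pr("bun sp T",T(150,472,.092,6,(160,185)));pr("bun sp S",S(161,111,.092,6,(290,110)))
pr("taper T",T(164,125,.095,6,(160,185)));pr("taper S",S(421,262,.115,6,(290,110)))
from scipy.spatial.transform import Rotation as R
print(R.from_quat(read_state()["eef_rot"]).as_matrix().round(3))
E
```

```text
wheel T [ 0.5819 -0.1922  0.052 ]
wheel S [ 0.5866 -0.1907  0.052 ]
screw [0.6094 0.0835 0.02  ]
screw [ 0.6785 -0.2383  0.02  ]
screw [0.4429 0.0479 0.02  ]
screw [ 0.5131 -0.2741  0.02  ]
screwS [0.6114 0.086  0.02  ]
screwS [ 0.5145 -0.2716  0.02  ]
screwS [ 0.6808 -0.2362  0.02  ]
ptr T [0.6072 0.042  0.042 ]
ptrS [0.6089 0.0464 0.042 ]
ptr base T [0.5804 0.0373 0.042 ]
mark T [ 0.6228 -0.0206  0.042 ]
markS [ 0.6251 -0.016   0.042 ]
mark other [ 0.6437 -0.0151  0.042 ]
ring T [0.5342 0.0277 0.084 ]
ringS [0.5397 0.0277 0.084 ]
bun T [0.4759 0.2365 0.027 ]
bunS [0.4799 0.2379 0.027 ]
bun sp T [0.4752 0.2361 0.092 ]
bun sp S [0.4798 0.2379 0.092 ]
taper T [0.6018 0.2361 0.095 ]
taper S [0.6046 0.2383 0.115 ]
[[ 0.306 -0.     0.952]
 [-0.952  0.001  0.306]
 [-0.001 -1.    -0.   ]]
```

Call:
jog_arm([
  {"translation": [24, 25, 0], "twist": 0.1},
  {"translation": [24, 25, 0], "twist": 0.1},
  {"translation": [24, 25, 0], "twist": 0.1},
  {"translation": [24, 25, 0], "twist": 0.1},
  {"translation": [24, 25, 0], "twist": 0.1},
  {"translation": [24, 25, 0], "twist": 0.1},
  {"translation": [24, 25, 0], "twist": 0.1},
  {"translation": [24, 25, 0], "twist": 0.1},
  {"translation": [24, 25, 0], "twist": 0.1},
  {"translation": [24, 25, 0], "twist": 0.1},
  {"translation": [24, 25, 0], "twist": 0.1},
  {"translation": [24, 25, 0], "twist": 0.1},
  {"translation": [24, 25, 0], "twist": 0.1},
  {"translation": [24, 25, 0], "twist": 0.1},
  {"translation": [24, 25, 0], "twist": 0.1},
  {"translation": [24, 25, 0], "twist": 0.1},
], grip=0.35, grip_force=25)

```text
time: 1.7
ee_pos: [0.5758, -0.194, 0.1929]
eef_rot: [-0.697, -0.121, 0.121, 0.697]
ft_force: [-0.2, -0.9, -0.3]
width: 0.0566
```

```bash
cat > st.py <<'E'
from h import *
from scipy.spatial.transform import Rotation as R
def st():
    s=read_state();M=R.from_quat(s["eef_rot"]).as_matrix()
    print("t",round(s["time"],2),"tcp",(np.array(s["ee_pos"])*1000).round(1),"yaw",round(np.arctan2(M[1,0],M[0,0]),3),"q",np.round(s["joint_positions"],2),"F",np.round(s["ft_force"],1),"M",np.round(s["torque"],2),"w",round(float(s["width"]),4),"tilt",M[2,1].round(4))
if __name__=="__main__": st()
E
python3 st.py
```

```text
t 1.7 tcp [ 575.8 -194.   192.9] yaw 0.344 q [ 0.69  0.35 -0.57  1.49  0.19  1.36  0.46] F [-0.2 -0.9 -0.3] M [-0.05 -0.13  0.03] w 0.0566 tilt -1.0
```

Call:
jog_arm([
  {"translation": [2, 0.5, -5], "twist": 0.12},
  {"translation": [2, 0.5, -5], "twist": 0.12},
  {"translation": [2, 0.5, -5], "twist": 0.12},
  {"translation": [2, 0.5, -5], "twist": 0.12},
  {"translation": [0, 0.5, -5], "twist": 0.12},
  {"translation": [0, 0, -5], "twist": 0.12},
  {"translation": [0, 0, -5], "twist": 0.12},
  {"translation": [0, 0, -5], "twist": 0.12},
  {"translation": [0, 0, -5], "twist": 0.12},
  {"translation": [0, 0, -5], "twist": 0.12},
  {"translation": [0, 0, -5], "twist": 0.12},
  {"translation": [0, 0, -5], "twist": 0.118},
  {"translation": [0, 0, -5], "twist": 0},
  {"translation": [0, 0, -3], "twist": 0},
])

```text
time: 3.1
ee_pos: [0.5828, -0.1926, 0.1244]
eef_rot: [-0.446, -0.548, 0.548, 0.447]
ft_force: [-0.4, 0.1, -0.2]
width: 0.0567
```

```bash
python3 - <<'E'
from st import *
st()
snap("scene","s1",(80,150,320,330),3.3);snap("top","t1",(240,165,430,295),4.2)
E
```

```text
t 3.1 tcp [ 582.8 -192.6  124.4] yaw 1.774 q [ 0.84  0.47 -0.78  1.55  0.34  1.27  1.79] F [-0.4  0.1 -0.2] M [ 0.03 -0.13 -0.  ] w 0.0567 tilt -1.0
```

View pics/s1.png

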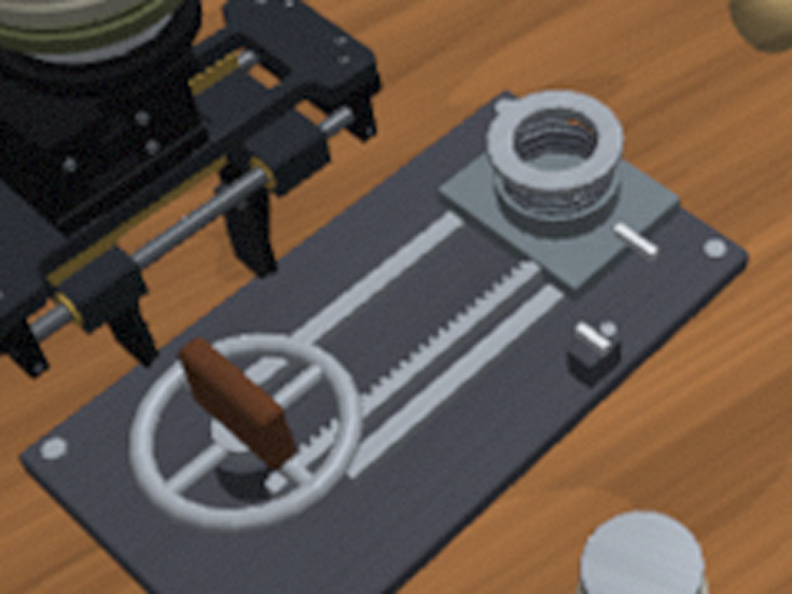

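View pics/t1.png

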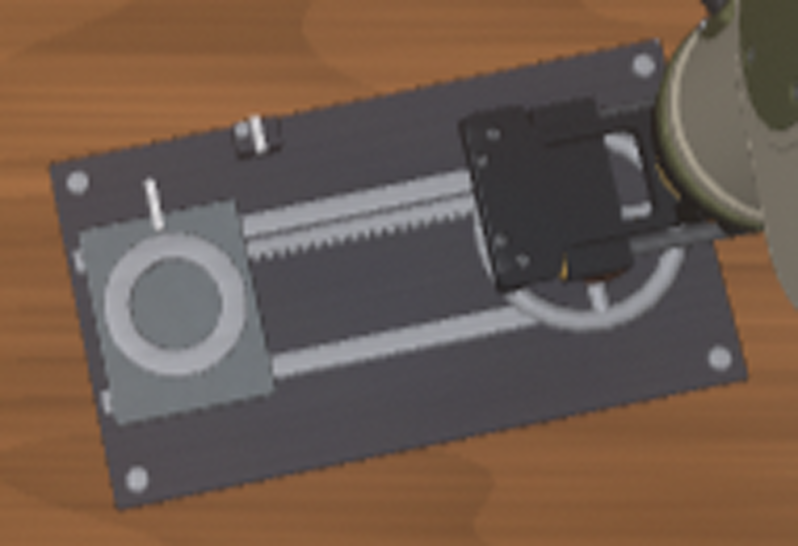

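```bash
python3 - <<'E'
from h import *
s=load("s1")
for p in((145,362),(265,274)): print(p2w(s,80+p[0]/3.3,150+p[1]/3.3,.125).round(4))
print([ (np.array(w2p(s,(.5828,-.1926,.1244)))-[80,150])*3.3 ])
# bar top corners in scene
for p in((180,348),(200,338),(294,455),(275,468),(285,405),(262,416)): print(p,p2w(s,80+p[0]/3.3,150+p[1]/3.3,.096).round(4))
E
```

```text
[ 0.5753 -0.2215  0.125 ]
[ 0.5617 -0.1532  0.125 ]
[array([210.03695935, 343.18083571])]
(180, 348) [ 0.5549 -0.2014  0.096 ]
(200, 338) [ 0.5551 -0.1909  0.096 ]
(294, 455) [ 0.6412 -0.1852  0.096 ]
(275, 468) [ 0.6422 -0.1954  0.096 ]
(285, 405) [ 0.6143 -0.1757  0.096 ]
(262, 416) [ 0.6134 -0.1873  0.096 ]
```

Call:
jog_arm([
  {"translation": [1, 1.5, -8], "twist": 0.008},
  {"translation": [0, 0, -8]},
  {"translation": [0, 0, -8]},
  {"translation": [0, 0, -8]},
  {"translation": [0, 0, -8]},
  {"translation": [0, 0, -8]},
  {"translation": [0, 0, -6]},
  {"translation": [0, 0, -4]},
  {"translation": [0, 0, -2]},
  {"translation": [0, 0, 0]},
])

```text
invalid input at $.commands[1]: expected keys translation, twist
```

```bash
python3 - <<'E'
from st import *
st()
snap("scene","s2",(80,150,320,330),3.3)
E
```

```text
t 3.2 tcp [ 582.8 -192.5  124.6] yaw 1.775 q [ 0.84  0.47 -0.78  1.55  0.34  1.27  1.79] F [-0.1  0.8 -0. ] M [ 0.11 -0.1  -0.  ] w 0.0563 tilt -1.0
```

View pics/s2.png

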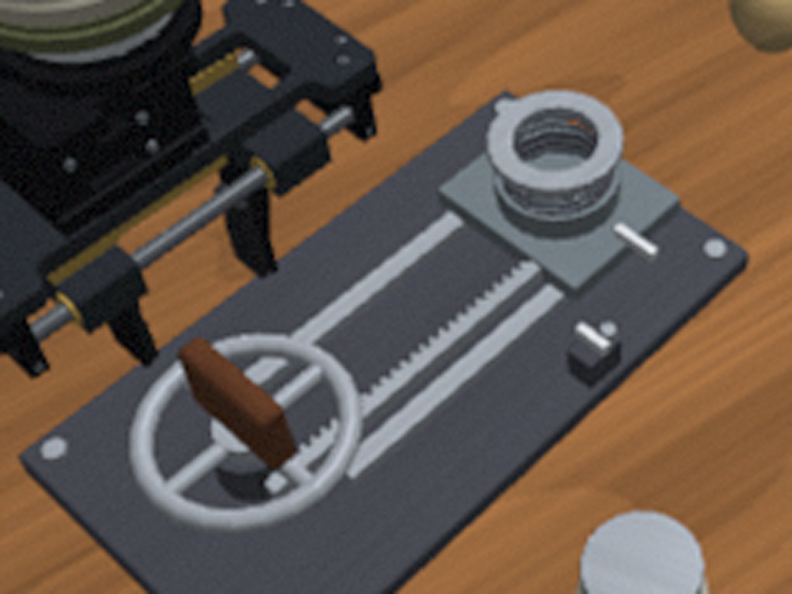

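Call:
jog_arm([
  {"translation": [1, 1.5, -8], "twist": 0.008},
  {"translation": [0, 0, -8], "twist": 0},
  {"translation": [0, 0, -8], "twist": 0},
  {"translation": [0, 0, -8], "twist": 0},
  {"translation": [0, 0, -8], "twist": 0},
  {"translation": [0, 0, -8], "twist": 0},
  {"translation": [0, 0, -6], "twist": 0},
  {"translation": [0, 0, -4], "twist": 0},
  {"translation": [0, 0, -2], "twist": 0},
  {"translation": [0, 0, 0], "twist": 0},
])

```text
time: 4.25
ee_pos: [0.5842, -0.191, 0.065]
eef_rot: [0.443, 0.551, -0.551, -0.443]
ft_force: [-0.2, 0.8, -0.9]
width: 0.0563
```

```bash
python3 - <<'E'
from st import *
st()
snap("scene","s3",(80,150,320,330),3.3)
E
```

```text
t 4.25 tcp [ 584.2 -191.    65. ] yaw 1.786 q [ 0.82  0.52 -0.76  1.61  0.38  1.17  1.76] F [-0.2  0.8 -0.9] M [ 0.1  -0.13 -0.03] w 0.0563 tilt -1.0
```

View pics/s3.png

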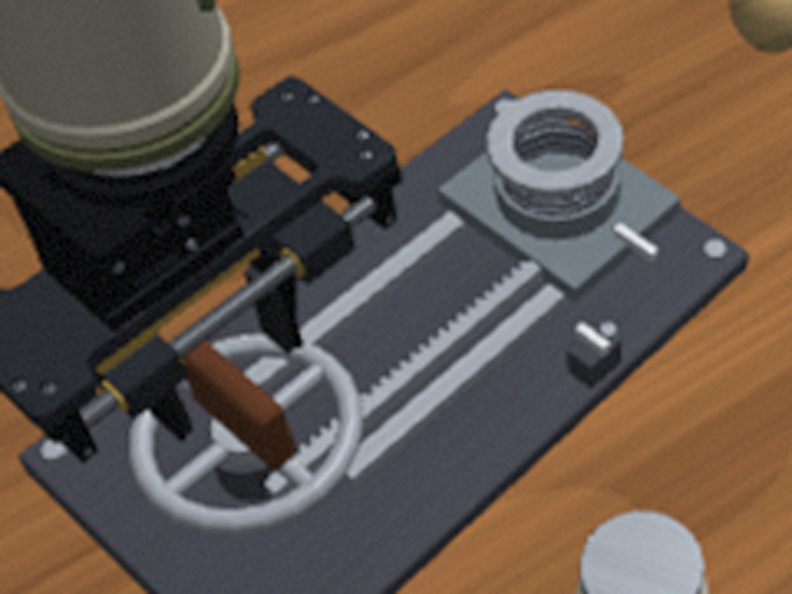

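Call:
jog_arm([
  {"translation": [0, 0, -2], "twist": 0},
  {"translation": [0, 0, 0], "twist": 0},
  {"translation": [0, 0, 0], "twist": 0},
  {"translation": [0, 0, 0], "twist": 0},
  {"translation": [0, 0, 0], "twist": 0},
  {"translation": [0, 0, 0], "twist": 0},
], grip=1, grip_force=25)

```text
time: 4.9
ee_pos: [0.5842, -0.1911, 0.0632]
eef_rot: [0.443, 0.551, -0.551, -0.443]
ft_force: [0.7, 1.1, -0.2]
width: 0.0166
```

```bash
python3 - <<'E'
from st import *
st()
snap("scene","s4",(80,150,320,330),3.3)
E
```

```text
t 4.9 tcp [ 584.2 -191.1   63.2] yaw 1.786 q [ 0.82  0.53 -0.76  1.61  0.38  1.16  1.76] F [ 0.7  1.1 -0.2] M [ 0.18 -0.11 -0.03] w 0.0166 tilt -1.0
```

View pics/s4.png

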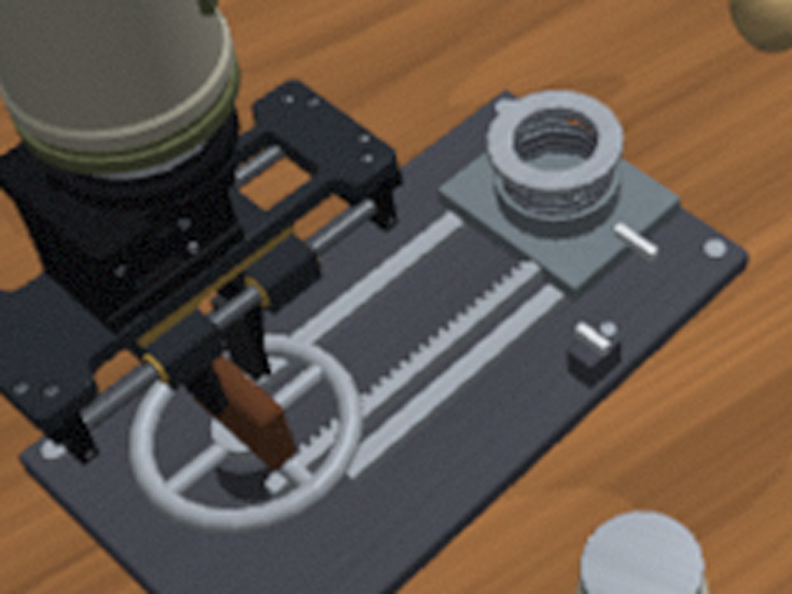

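Call:
jog_arm([
  {"translation": [0, 0, 0], "twist": -0.05},
  {"translation": [0, 0, 0], "twist": -0.1},
  {"translation": [0, 0, 0], "twist": -0.12},
  {"translation": [0, 0, 0], "twist": -0.12},
  {"translation": [0, 0, 0], "twist": -0.12},
  {"translation": [0, 0, 0], "twist": -0.12},
  {"translation": [0, 0, 0], "twist": -0.12},
  {"translation": [0, 0, 0], "twist": -0.12},
  {"translation": [0, 0, 0], "twist": -0.12},
  {"translation": [0, 0, 0], "twist": -0.12},
  {"translation": [0, 0, 0], "twist": -0.12},
  {"translation": [0, 0, 0], "twist": -0.12},
  {"translation": [0, 0, 0], "twist": -0.1},
  {"translation": [0, 0, 0], "twist": -0.05},
])

```text
time: 6.35
ee_pos: [0.5841, -0.1913, 0.0632]
eef_rot: [0.7, 0.099, -0.099, -0.7]
ft_force: [-0.1, -0.9, -0.1]
width: 0.0156
```

```bash
python3 - <<'E'
from st import *
st()
snap("scene","s5",(80,150,320,330),3.3)
E
```

```text
t 6.35 tcp [ 584.1 -191.3   63.2] yaw 0.282 q [ 0.62  0.46 -0.48  1.62  0.23  1.12  0.36] F [-0.1 -0.9 -0.1] M [-0.19 -0.13  0.12] w 0.0156 tilt -1.0
```

View pics/s5.png

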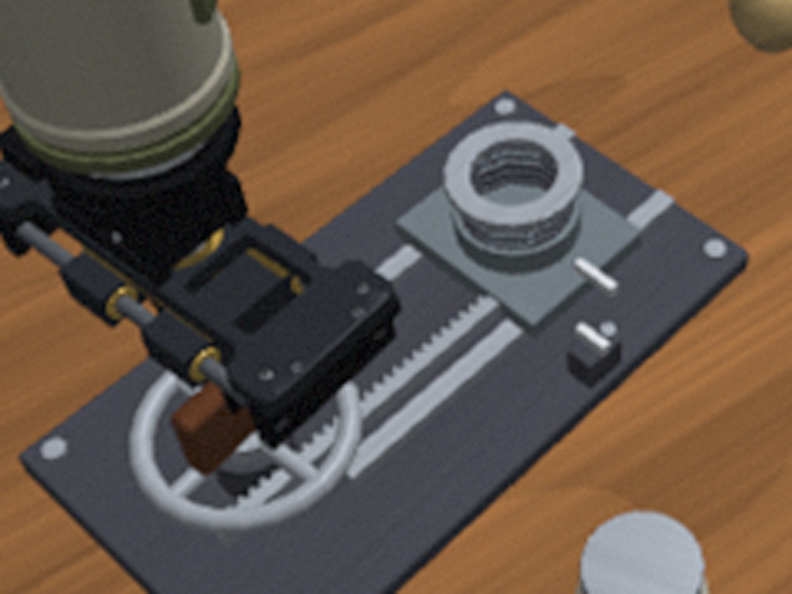

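Call:
jog_arm([
  {"translation": [0, 0, 0], "twist": -0.05},
  {"translation": [0, 0, 0], "twist": -0.1},
  {"translation": [0, 0, 0], "twist": -0.12},
  {"translation": [0, 0, 0], "twist": -0.12},
  {"translation": [0, 0, 0], "twist": -0.12},
  {"translation": [0, 0, 0], "twist": -0.12},
  {"translation": [0, 0, 0], "twist": -0.12},
  {"translation": [0, 0, 0], "twist": -0.12},
  {"translation": [0, 0, 0], "twist": -0.12},
  {"translation": [0, 0, 0], "twist": -0.12},
  {"translation": [0, 0, 0], "twist": -0.1},
  {"translation": [0, 0, 0], "twist": -0.1},
  {"translation": [0, 0, 0], "twist": -0.05},
  {"translation": [0, 0, 0], "twist": 0},
])

```text
time: 7.8
ee_pos: [0.584, -0.1912, 0.0632]
eef_rot: [0.608, -0.362, 0.362, -0.607]
ft_force: [-0.9, -0.7, 0.9]
width: 0.0153
```

```bash
python3 - <<'E'
from st import *
st()
snap("scene","s6",(200,200,290,270),8.5);snap("top","t6",(250,180,350,260),8)
E
```

```text
t 7.8 tcp [ 584.  -191.2   63.2] yaw -1.074 q [ 0.44  0.42 -0.25  1.63  0.11  1.1  -0.91] F [-0.9 -0.7  0.9] M [-0.24  0.19  0.01] w 0.0153 tilt -1.0
```

View pics/s6.png

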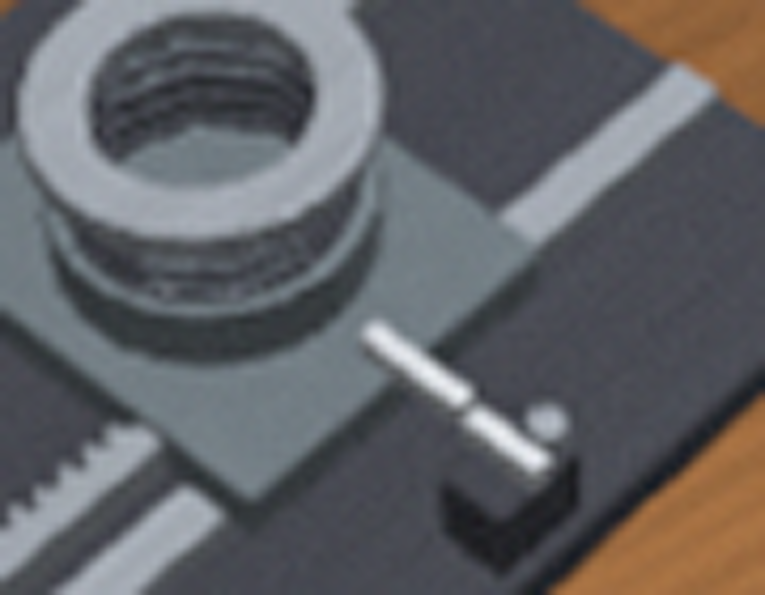

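View pics/t6.png

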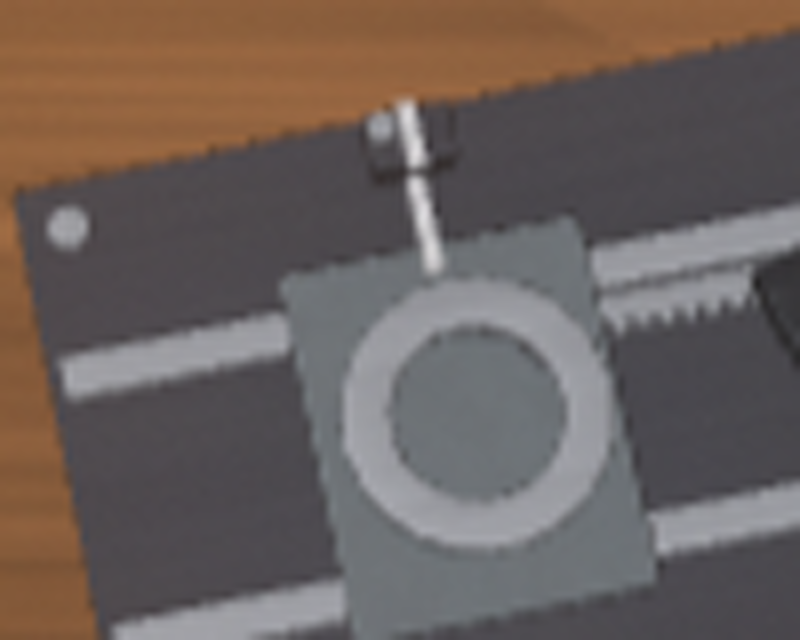

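Call:
jog_arm([
  {"translation": [0, 0, 0], "twist": -0.04},
  {"translation": [0, 0, 0], "twist": -0.04},
  {"translation": [0, 0, 0], "twist": 0},
  {"translation": [0, 0, 0], "twist": 0},
  {"translation": [0, 0, 0], "twist": 0},
  {"translation": [0, 0, 0], "twist": 0},
])

```text
time: 8.5
ee_pos: [0.5841, -0.1912, 0.0632]
eef_rot: [0.593, -0.386, 0.386, -0.593]
ft_force: [-2.0, -1.1, 1.7]
width: 0.015
```

```bash
python3 - <<'E'
from st import *
st()
snap("scene","s7",(200,200,290,270),8.5);snap("top","t7",(250,180,350,260),8)
E
```

```text
t 8.5 tcp [ 584.1 -191.2   63.2] yaw -1.153 q [ 0.43  0.42 -0.24  1.63  0.11  1.1  -0.99] F [-2.  -1.1  1.7] M [-0.26  0.51  0.06] w 0.015 tilt -1.0
```

View pics/s7.png

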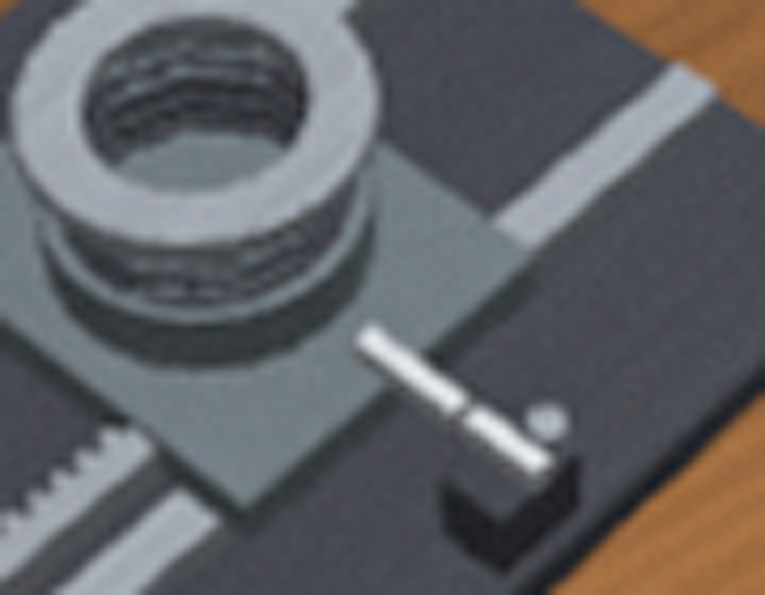

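View pics/t7.png

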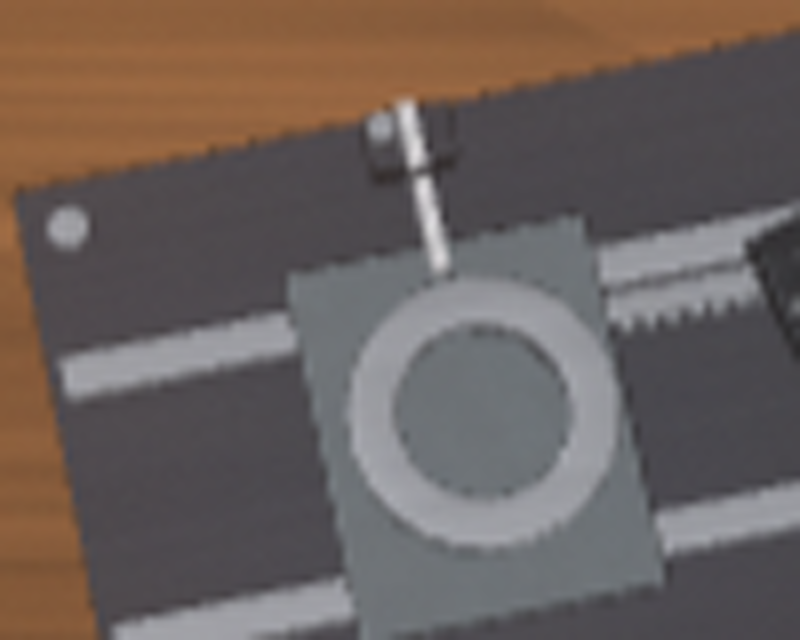

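Call:
jog_arm([
  {"translation": [0, 0, 0], "twist": 0},
  {"translation": [0, 0, 0], "twist": 0},
  {"translation": [0, 0, 0], "twist": 0},
  {"translation": [0, 0, 0], "twist": 0},
  {"translation": [0, 0, 0], "twist": 0},
  {"translation": [0, 0, 8], "twist": 0},
  {"translation": [0, 0, 15], "twist": 0},
  {"translation": [0, 0, 20], "twist": 0},
  {"translation": [0, 0, 25], "twist": 0},
  {"translation": [0, 0, 25], "twist": 0},
  {"translation": [0, 0, 25], "twist": 0},
  {"translation": [0, 0, 25], "twist": 0},
], grip=0.35)

```text
time: 9.8
ee_pos: [0.5843, -0.191, 0.209]
eef_rot: [-0.592, 0.385, -0.386, 0.593]
ft_force: [0.1, -0.1, -0.5]
width: 0.0564
```

```bash
python3 - <<'E'
from st import *
st()
snap("scene","s8",(190,170,300,270),6);c=snap("top","t8",(250,180,350,260),8)
E
```

```text
t 9.8 tcp [ 584.3 -191.   209. ] yaw -1.154 q [ 0.43  0.31 -0.24  1.46  0.08  1.38 -0.97] F [ 0.1 -0.1 -0.5] M [ 0.05  0.02 -0.01] w 0.0564 tilt -1.0
```

View pics/s8.png

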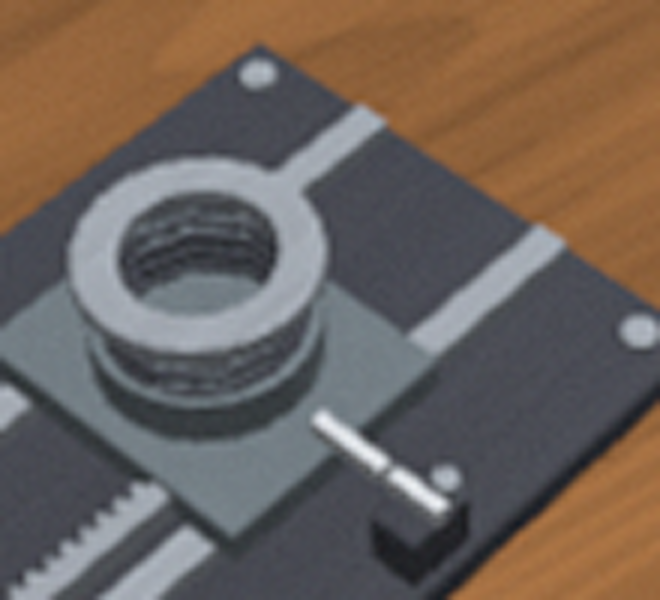

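View pics/t8.png

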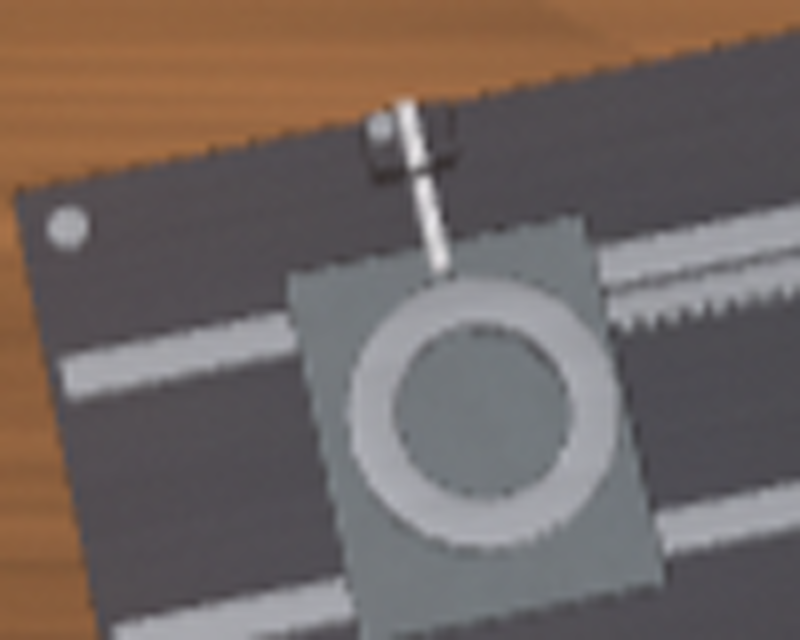

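Call:
jog_arm([
  {"translation": [-5, 21, -1], "twist": 0.12},
  {"translation": [-5, 21, -1], "twist": 0.12},
  {"translation": [-5, 21, -1], "twist": 0.12},
  {"translation": [-5, 21, -1], "twist": 0.12},
  {"translation": [-5, 21, -1], "twist": 0.12},
  {"translation": [-5, 21, -1], "twist": 0.12},
  {"translation": [-5, 21, -1], "twist": 0.12},
  {"translation": [-5, 21, -1], "twist": 0.12},
  {"translation": [-5, 21, -1], "twist": 0.12},
  {"translation": [-5, 21, -1], "twist": 0.12},
  {"translation": [-5, 21, -1], "twist": 0.12},
  {"translation": [-5, 21, -1], "twist": 0.12},
  {"translation": [-5, 21, -1], "twist": 0.12},
  {"translation": [-5, 21, -1], "twist": 0.12},
  {"translation": [-5, 21, -1], "twist": 0.12},
  {"translation": [-5, 21, -1], "twist": 0.12},
  {"translation": [-5, 21, -1], "twist": 0.12},
  {"translation": [-5, 21, -1], "twist": 0.12},
  {"translation": [-5, 21, -1], "twist": 0.12},
  {"translation": [-5, 21, -1], "twist": 0.12},
])

```text
time: 11.9
ee_pos: [0.4839, 0.2297, 0.1867]
eef_rot: [0.573, 0.414, -0.414, -0.573]
ft_force: [0.7, -0.4, -0.2]
width: 0.0564
```

```bash
python3 - <<'E'
from st import *
st()
t=load("t8");s=load("s8")
print(p2w(t,310.5,231.7,.084).round(4),p2w(s,223,212.4,.084).round(4))
E
```

```text
t 11.9 tcp [483.9 229.7 186.7] yaw 1.251 q [ 0.15  0.22 -0.77  1.68  0.15  1.31  0.61] F [ 0.7 -0.4 -0.2] M [ 0.1  -0.16 -0.03] w 0.0564 tilt -1.0
[ 0.5478 -0.0361  0.084 ] [ 0.5521 -0.034   0.084 ]
```

Call:
jog_arm([
  {"translation": [-3, 4, -15], "twist": 0},
  {"translation": [-3, 3.5, -15], "twist": 0},
  {"translation": [0, 0, -15], "twist": 0},
  {"translation": [0, 0, -15], "twist": 0},
  {"translation": [0, 0, -12], "twist": 0},
  {"translation": [0, 0, 0], "twist": 0},
])

```text
time: 12.5
ee_pos: [0.4774, 0.2352, 0.112]
eef_rot: [-0.574, -0.411, 0.413, 0.575]
ft_force: [-0.5, -1.3, 0.1]
width: 0.0562
```

```bash
python3 - <<'E'
from st import *
st()
snap("scene","s9",(260,60,400,210),4);c=snap("top","t9",(140,190,250,310),5)
E
```

```text
t 12.5 tcp [477.4 235.2 112. ] yaw 1.245 q [ 0.12  0.28 -0.76  1.77  0.21  1.17  0.54] F [-0.5 -1.3  0.1] M [ 0.09 -0.14 -0.03] w 0.0562 tilt -1.0
```

View pics/s9.png

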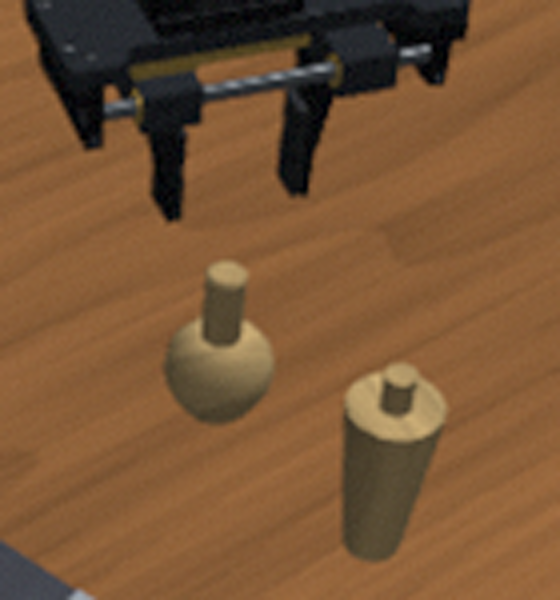

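View pics/t9.png

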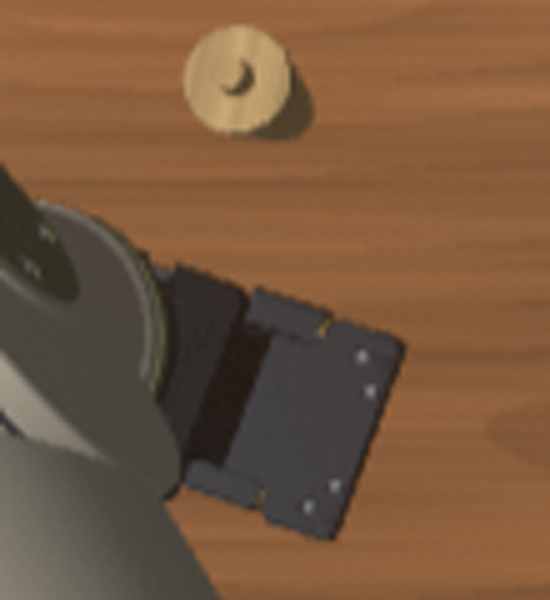

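```bash
python3 - <<'E'
from h import *
s=load("s9")
for p in ((.4774,.2352,.112),(.4774,.2352,.127),(.4797,.238,.092)): print((np.array(w2p(s,p))-[260,60])*4)
from scipy.spatial.transform import Rotation as R
ax=np.array([np.cos(1.245),np.sin(1.245),0]);n=np.array([-ax[1],ax[0],0])
for a in(-.035,.035):
  for b in (-.0095,.0095): print(a,b,(np.array(w2p(s,np.array([.4774,.2352,.112])+a*ax+b*n))-[260,60])*4)
s=load("s4")
print((np.array(w2p(s,(.5842,-.1911,.0632)))-[80,150])*3.3,(np.array(w2p(s,(.584,-.191,.096)))-[80,150])*3.3)
E
```

```text
[222.74400952 242.5112262 ]
[224.6974493  218.57893452]
[227.30444333 273.8226395 ]
-0.035 -0.0095 [163.47855125 267.51391867]
-0.035 0.0095 [150.87796372 244.28285127]
0.035 -0.0095 [294.45871073 240.74333205]
0.035 0.0095 [280.45332338 218.16503418]
[239.79445055 415.78495924] [226.53662754 377.82408368]
```

Call:
jog_arm([
  {"translation": [0, 2, -10], "twist": 0},
  {"translation": [0, 0, -12], "twist": 0},
  {"translation": [0, 0, -12], "twist": 0},
  {"translation": [0, 0, -10], "twist": 0},
  {"translation": [0, 0, -8], "twist": 0},
  {"translation": [0, 0, 0], "twist": 0},
  {"translation": [0, 0, 0], "twist": 0},
])

```text
time: 13.3
ee_pos: [0.4782, 0.2385, 0.0622]
eef_rot: [-0.574, -0.413, 0.413, 0.574]
ft_force: [-0.5, 0.4, -0.2]
width: 0.0568
```

```bash
python3 - <<'E'
from st import *
st()
snap("scene","s10",(270,80,370,180),6)
E
```

```text
t 13.3 tcp [478.2 238.5  62.2] yaw 1.246 q [ 0.09  0.34 -0.74  1.82  0.26  1.08  0.5 ] F [-0.5  0.4 -0.2] M [ 0.07 -0.15 -0.02] w 0.0568 tilt -1.0
```

View pics/s10.png

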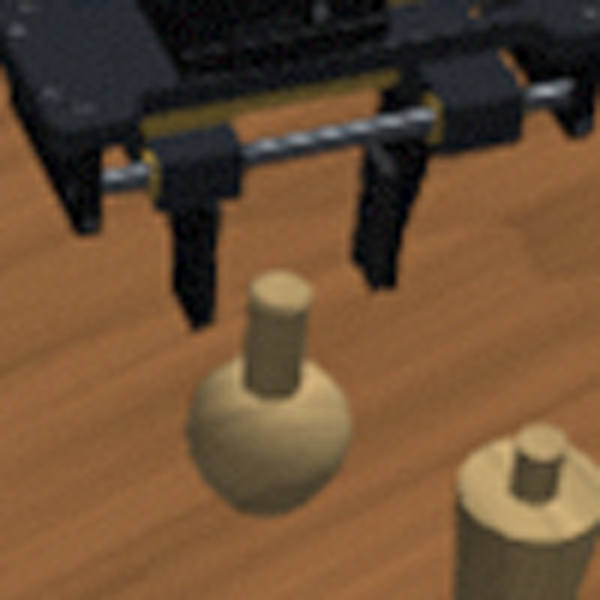

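```bash
python3 - <<'E'
from h import *
for n,p in(("s7",(.5841,-.1912,.0632)),("s8",(.5843,-.191,.209))):
    d=load(n); im=d["img"][:,:,::-1].copy()
    x,y=w2p(d,p); print(n,(x-80)*4,(y-100)*4)
    save(im,n+"b",(80,100,260,320) if 0 else (60,130,240,270),4.2); print((x-60)*4.2,(y-130)*4.2)
E
```

```text
s7 290.32584144429643 703.9364038834574
388.84213351651124 613.1332240776303
s8 210.46936994502232 475.67270193027025
304.99283844227347 373.4563370267838
```

View pics/s7b.png

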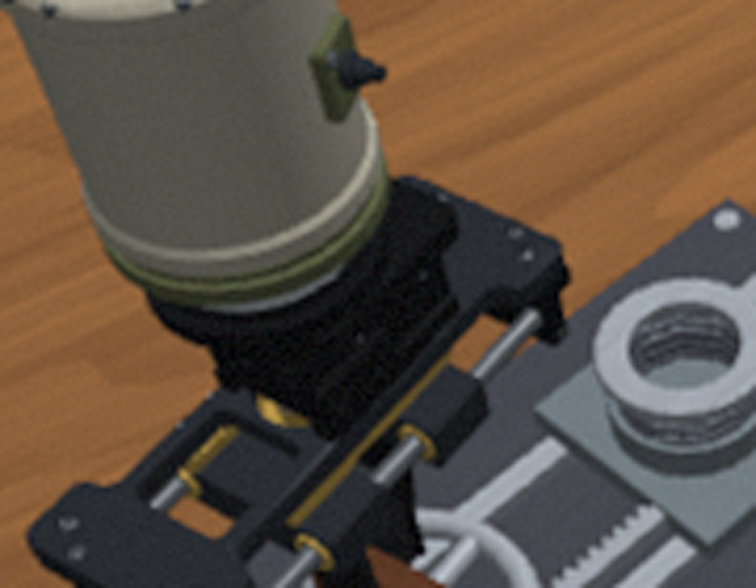

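View pics/s8b.png

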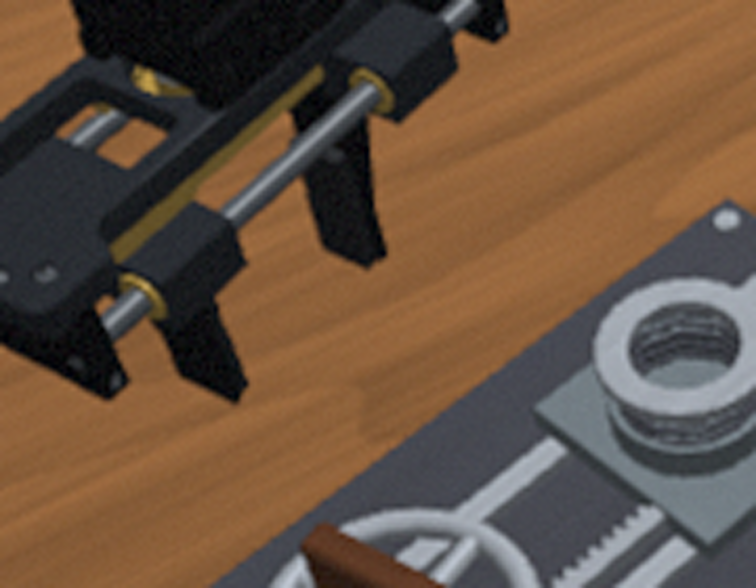

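Call:
jog_arm([
  {"translation": [0, -1, 0], "twist": 0},
  {"translation": [0, 0, 0], "twist": 0},
  {"translation": [0, 0, -5], "twist": 0},
  {"translation": [0, 0, -5], "twist": 0},
  {"translation": [0, 0, -5], "twist": 0},
  {"translation": [0, 0, -3], "twist": 0},
  {"translation": [0, 0, 0], "twist": 0},
  {"translation": [0, 0, 0], "twist": 0},
], grip=0.1)

```text
time: 14.15
ee_pos: [0.4781, 0.2375, 0.0441]
eef_rot: [-0.574, -0.413, 0.413, 0.574]
ft_force: [0.5, 0.2, 0.6]
width: 0.0782
```

```bash
python3 - <<'E'
from st import *
st()
snap("scene","s11",(270,80,370,180),6)
E
```

```text
t 14.15 tcp [478.1 237.5  44.1] yaw 1.246 q [ 0.08  0.36 -0.73  1.84  0.28  1.04  0.49] F [0.5 0.2 0.6] M [ 0.06 -0.14  0.01] w 0.0782 tilt -1.0
```

View pics/s11.png

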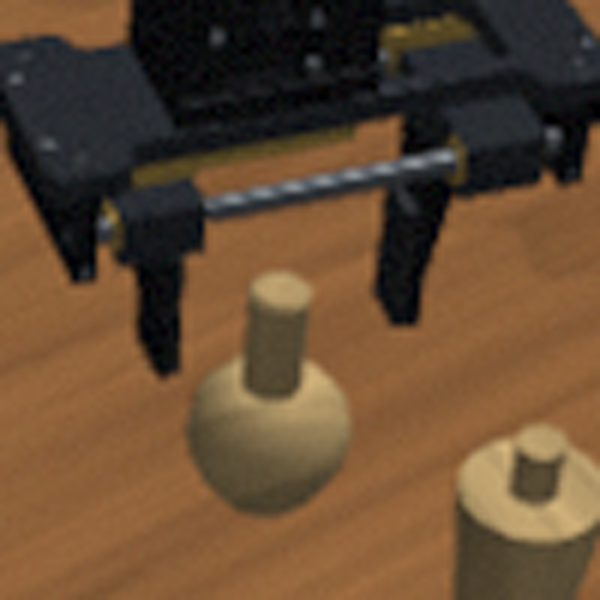

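Call:
jog_arm([
  {"translation": [0, 0, 4], "twist": 0},
  {"translation": [0, 0, 3], "twist": 0},
  {"translation": [0, 0, 0], "twist": 0},
  {"translation": [0, 0, 0], "twist": 0},
  {"translation": [0, 0, 0], "twist": 0},
  {"translation": [0, 0, 0], "twist": 0},
  {"translation": [0, 0, 0], "twist": 0},
  {"translation": [0, 0, 0], "twist": 0},
  {"translation": [0, 0, 0], "twist": 0},
], grip=1, grip_force=45)

```text
time: 15.1
ee_pos: [0.4781, 0.2375, 0.0511]
eef_rot: [-0.574, -0.413, 0.413, 0.574]
ft_force: [0.4, 0.2, -0.9]
width: 0.0202
```

```bash
python3 - <<'E'
from st import *
st()
snap("scene","s12",(270,80,370,180),6)
E
```

```text
t 15.1 tcp [478.1 237.5  51.1] yaw 1.246 q [ 0.09  0.35 -0.74  1.83  0.27  1.06  0.49] F [ 0.4  0.2 -0.9] M [ 0.14 -0.14 -0.01] w 0.0202 tilt -1.0
```

View pics/s12.png

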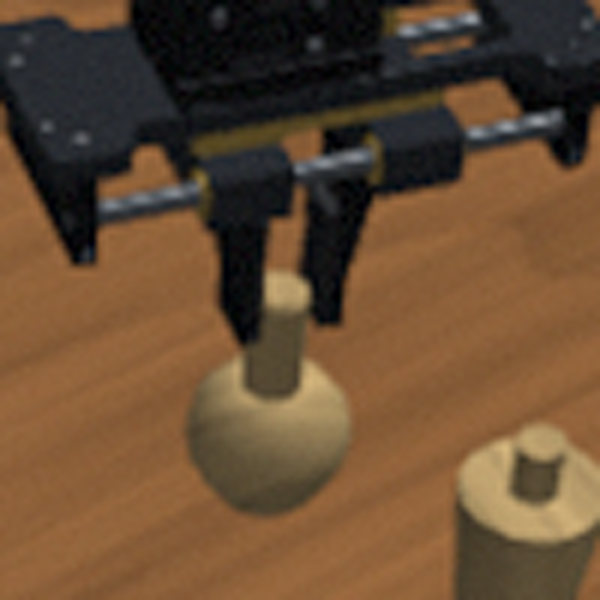

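Call:
jog_arm([
  {"translation": [0, 0, 4], "twist": 0},
  {"translation": [0, 0, 8], "twist": 0},
  {"translation": [0, 0, 14], "twist": 0},
  {"translation": [0, 0, 14], "twist": 0},
  {"translation": [0, 0, 14], "twist": 0},
  {"translation": [0, 0, 14], "twist": 0},
  {"translation": [0, 0, 14], "twist": 0},
  {"translation": [0, 0, 14], "twist": 0},
  {"translation": [0, 0, 10], "twist": 0},
  {"translation": [0, 0, 4], "twist": 0},
  {"translation": [0, 0, 0], "twist": 0},
])

```text
time: 16.25
ee_pos: [0.4783, 0.2375, 0.1616]
eef_rot: [0.574, 0.413, -0.412, -0.574]
ft_force: [0.3, 0.1, -0.7]
width: 0.0201
```

```bash
python3 - <<'E'
from st import *
st()
snap("scene","s13",(230,20,380,170),4)
E
```

```text
t 16.25 tcp [478.3 237.5 161.6] yaw 1.246 q [ 0.13  0.23 -0.77  1.71  0.17  1.26  0.57] F [ 0.3  0.1 -0.7] M [ 0.05 -0.2   0.03] w 0.0201 tilt -1.0
```

View pics/s13.png

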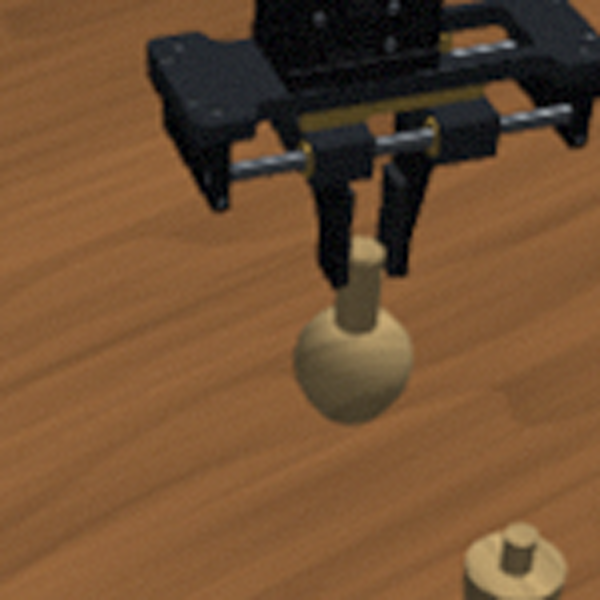

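Call:
jog_arm([
  {"translation": [2, -8, 0], "twist": 0},
  {"translation": [5, -18, 0], "twist": 0},
  {"translation": [5, -18, 0], "twist": 0},
  {"translation": [5, -18, 0], "twist": 0},
  {"translation": [5, -18, 0], "twist": 0},
  {"translation": [5, -18, 0], "twist": 0},
  {"translation": [5, -18, 0], "twist": 0},
  {"translation": [5, -18, 0], "twist": 0},
  {"translation": [5, -18, 0], "twist": 0},
  {"translation": [5, -18, 0], "twist": 0},
  {"translation": [5, -18, 0], "twist": 0},
  {"translation": [5, -18, 0], "twist": 0},
  {"translation": [5, -18, 0], "twist": 0},
  {"translation": [4, -18, 0], "twist": 0},
  {"translation": [4, -18, 0], "twist": 0},
  {"translation": [2, -13, 0], "twist": 0},
  {"translation": [0, 0, 0], "twist": 0},
  {"translation": [0, 0, 0], "twist": 0},
])

```text
time: 18.1
ee_pos: [0.5499, -0.0351, 0.1609]
eef_rot: [-0.574, -0.413, 0.413, 0.575]
ft_force: [-0.6, 0.9, -0.6]
width: 0.0202
```

```bash
python3 - <<'E'
from st import *
st()
snap("scene","s14",(160,110,310,260),4);snap("top","t14",(240,160,380,280),5)
E
```

```text
t 18.1 tcp [549.9 -35.1 160.9] yaw 1.246 q [ 0.49  0.24 -0.59  1.68  0.14  1.26  1.12] F [-0.6  0.9 -0.6] M [ 0.12 -0.14 -0.01] w 0.0202 tilt -1.0
```

View pics/s14.png

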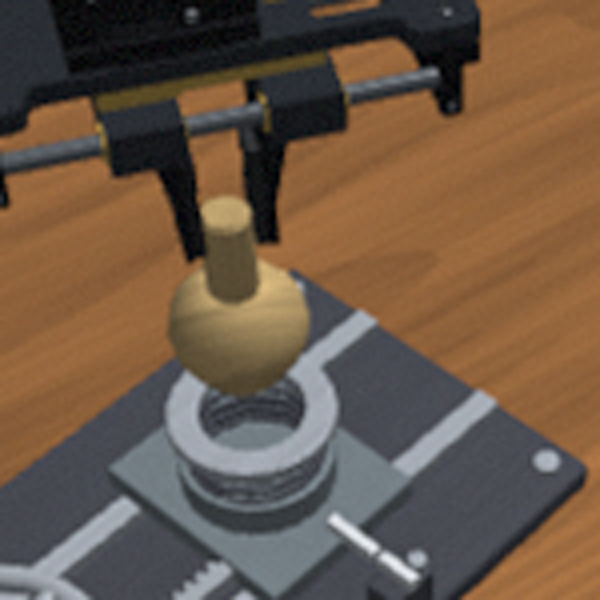

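View pics/t14.png

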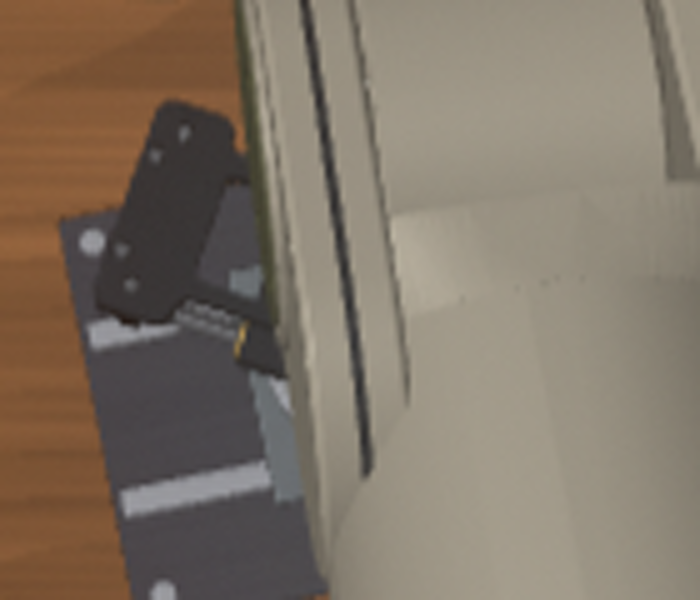

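```bash
python3 - <<'E'
from h import *
s=load("s14"); f=lambda x,y,z:p2w(s,160+x/4,110+y/4,z).round(4)
print("belly",f(239,325,.137),"spig",f(227,212,.202),"base of spigot",f(235,288,.160))
d=load("s8"); print("ring S",p2w(d,223,212.4,.084).round(4), "ring s14",f(252,414,.084))
P=lambda p:(np.array(w2p(s,p))-[160,110])*4
def circ(c,r,z):
    a=np.linspace(0,2*np.pi,90); return np.array([P((c[0]+r*np.cos(t),c[1]+r*np.sin(t),z)) for t in a])
for c in((.552,-.034),):
    q=circ(c,.038,.084); print("ring pred",q.min(0),q.max(0))
    q=circ(c,.011,.202); print("spig pred",q.min(0),q.max(0))
E
```

```text
belly [ 0.5502 -0.0342  0.137 ] spig [ 0.5506 -0.0333  0.202 ] base of spigot [ 0.551  -0.0342  0.16  ]
ring S [ 0.5521 -0.034   0.084 ] ring s14 [ 0.5543 -0.0354  0.084 ]
ring pred [165.09865089 345.58181018] [338.41510152 477.16162553]
spig pred [199.23493329 195.47101929] [255.37930265 234.34107078]
```

Call:
jog_arm([
  {"translation": [1, 0, -5], "twist": 0},
  {"translation": [0, 0, -8], "twist": 0},
  {"translation": [0, 0, -8], "twist": 0},
  {"translation": [0, 0, -6], "twist": 0},
  {"translation": [0, 0, -3], "twist": 0},
  {"translation": [0, 0, -3], "twist": 0},
  {"translation": [0, 0, -3], "twist": 0},
  {"translation": [0, 0, -3], "twist": 0},
  {"translation": [0, 0, -3], "twist": 0},
  {"translation": [0, 0, 0], "twist": 0},
  {"translation": [0, 0, 0], "twist": 0},
])

```text
time: 19.3
ee_pos: [0.5515, -0.0354, 0.1196]
eef_rot: [0.574, 0.413, -0.412, -0.574]
ft_force: [-0.4, 1.4, 4.2]
width: 0.0203
```

```bash
python3 - <<'E'
from st import *
st()
snap("scene","s15",(160,130,310,270),4.2)
E
```

```text
t 19.3 tcp [551.5 -35.4 119.6] yaw 1.246 q [ 0.48  0.28 -0.58  1.73  0.17  1.18  1.1 ] F [-0.4  1.4  4.2] M [ 0.37 -0.21  0.02] w 0.0203 tilt -1.0
```

View pics/s15.png

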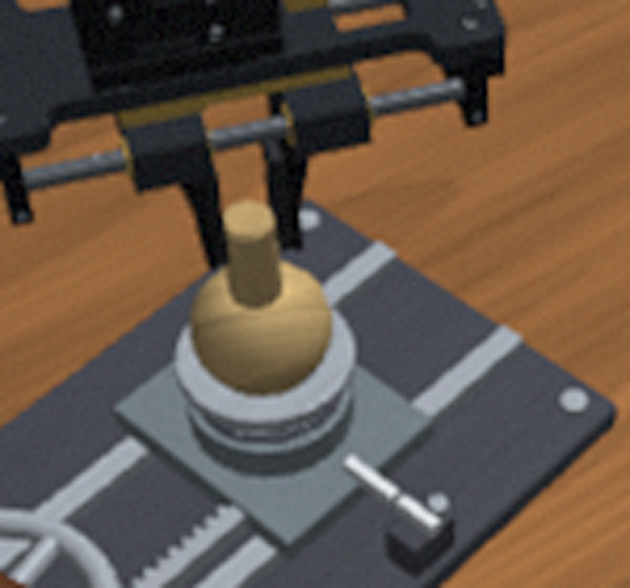

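Call:
jog_arm([
  {"translation": [0, 0, -2], "twist": 0},
  {"translation": [0, 0, -2], "twist": 0},
  {"translation": [0, 0, -2], "twist": 0},
  {"translation": [0, 0, -2], "twist": 0},
  {"translation": [0, 0, -2], "twist": 0},
  {"translation": [0, 0, -1], "twist": 0},
  {"translation": [0, 0, 0], "twist": 0},
  {"translation": [0, 0, 0], "twist": 0},
  {"translation": [0, 0, 0], "twist": 0},
  {"translation": [0, 0, 0], "twist": 0},
])

```text
time: 20.35
ee_pos: [0.5517, -0.0354, 0.1088]
eef_rot: [0.574, 0.413, -0.412, -0.574]
ft_force: [-0.1, 1.3, 8.0]
width: 0.02
```

```bash
python3 - <<'E'
from st import *
st()
snap("scene","s16",(160,130,310,270),4.2);st()
E
```

```text
t 20.35 tcp [551.7 -35.4 108.8] yaw 1.246 q [ 0.48  0.29 -0.58  1.74  0.17  1.16  1.1 ] F [-0.1  1.3  8. ] M [ 0.44 -0.03  0.  ] w 0.02 tilt -1.0
t 20.4 tcp [551.7 -35.4 108.7] yaw 1.246 q [ 0.48  0.29 -0.58  1.74  0.17  1.16  1.1 ] F [-0.4  1.4  8. ] M [ 0.44 -0.06  0.04] w 0.0204 tilt -1.0
```

View pics/s16.png

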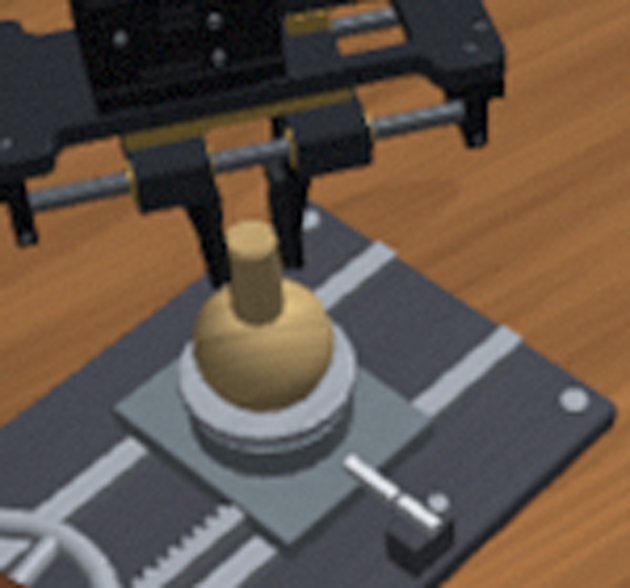

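Call:
jog_arm([
  {"translation": [0, 0, -1], "twist": 0},
  {"translation": [0, 0, -0.5], "twist": 0},
  {"translation": [0, 0, 0], "twist": 0},
  {"translation": [0, 0, 0], "twist": 0},
  {"translation": [0, 0, 0], "twist": 0},
  {"translation": [0, 0, 0], "twist": 0},
  {"translation": [0, 0, 0], "twist": 0},
  {"translation": [0, 0, 0], "twist": 0},
])

```text
time: 21.2
ee_pos: [0.5518, -0.0354, 0.1074]
eef_rot: [0.575, 0.413, -0.412, -0.574]
ft_force: [-1.0, 1.3, 8.8]
width: 0.0203
```

```bash
python3 - <<'E'
from st import *
st()
c=snap("scene","s17",(190,160,280,250),6.6)
d=load("s17")
P=lambda p:(np.array(w2p(d,p))-[190,160])*6.6
def circ(c,r,z):
    a=np.linspace(0,2*np.pi,90); q=np.array([P((c[0]+r*np.cos(t),c[1]+r*np.sin(t),z)) for t in a]); return q.min(0).round(),q.max(0).round()
for z in(.084,.074,.069,.064): print(z,circ((.552,-.034),.038,z))
for z in(.166,.156,.151): print(z,circ((.552,-.034),.011,z))
E
```

```text
t 21.2 tcp [551.8 -35.4 107.4] yaw 1.246 q [ 0.48  0.29 -0.58  1.74  0.17  1.16  1.1 ] F [-1.   1.3  8.8] M [ 0.44 -0.05  0.  ] w 0.0203 tilt -1.0
0.084 (array([ 74., 240.]), array([360., 457.]))
0.074 (array([ 79., 265.]), array([362., 481.]))
0.069 (array([ 81., 277.]), array([363., 493.]))
0.064 (array([ 83., 288.]), array([364., 505.]))
0.166 (array([146.,  98.]), array([235., 162.]))
0.156 (array([150., 127.]), array([238., 190.]))
0.151 (array([152., 140.]), array([240., 204.]))
```

View pics/s17.png

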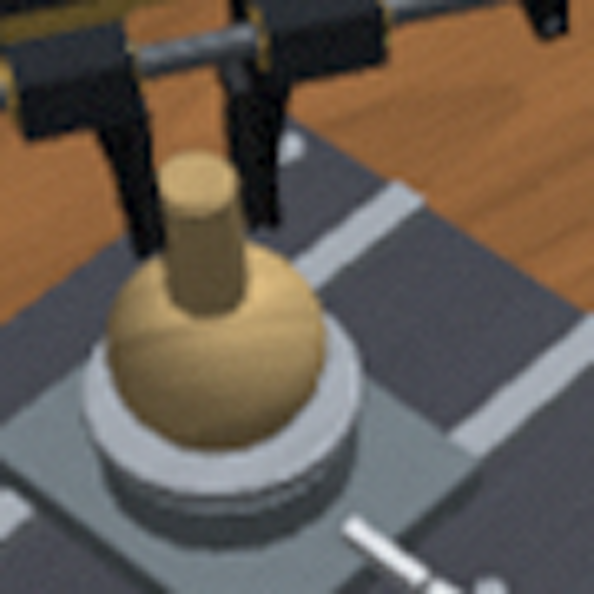

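```bash
python3 - <<'E'
from st import *
st(); print(close_job()); st()
E
```

```text
t 21.25 tcp [551.7 -35.4 107.3] yaw 1.246 q [ 0.48  0.29 -0.58  1.74  0.17  1.16  1.1 ] F [-0.1  0.5  9.2] M [ 0.43 -0.01  0.07] w 0.0201 tilt -1.0
the job is handed in; nothing more can be done
None
the job is handed in; nothing more can be done
```

I wound the handwheel about 2.94 rad clockwise until the pointer met the index. I then gripped the bun foot by its spigot and pressed it down in the sprung ring. The job is handed in at about 21 s, with the gripper still holding the foot down.

**Last checks**
- **Pointer:** it lined up with the index in both camera views after I let go of the wheel. The scene camera showed no shift while I was pressing.
- **Ring:** it is about 16 mm down by the picture. The upward force on the tool was about 9 N, which fits the spring at that depth.
- **Foot:** it stands upright, within about 2 mm of the ring's centre. Its centre is about 34 mm above the ring top.
- **Grip:** the fingers hold the spigot at a 45 N setting and 20 mm opening, clear of the ring.
- **Bystanders:** I did not touch the tapered foot, the jar or the mallet. I did not measure their positions again at the end.

**Disagreements**
- **Fingertips:** in the pictures they appear about 20 mm higher than the stated TCP. I took the spigot at a height that works either way, so the fingers may hold only its upper 20 mm or so.
- **Cameras:** the two cameras differ by about 4 mm in x, so I used their average.

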